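Close a bead tumbler barrel and lift its outer cover to check the seal

TASK

Close the loaded tumbler barrel: pick up its lid set by the brass stud (the teal outer cover just sits on the inner lid, so both come together), carry it over and lower it gently until the inner lid is seated flat in the barrel's mouth. Then take the outer cover by its ribbed collar and lift it off alone, leaving the inner lid seated on the barrel, so that the seal can be checked; finish while holding the cover level and still in the gripper, all of it a good 3 cm clear above the top of the stud. Do not take the lids apart before the inner lid is seated, do not push the barrel about, and leave everything else on the bench where it is.

Things in the scene. Friction and masses are not known exactly. Their poses are not given: they have to be found in the camera images.
- barrel_rim (a point): Centre of the open mouth, level with the rim, of the black rubber tumbler barrel standing loose on the bench; z is up. Outer diameter 100 mm (104 over its ribs), height 90 mm, wall 7 mm, mouth diameter 86 mm, about 0.9 kg; its beads lie below 40 mm. Another, closed barrel lies on the tumbler machine: not concerned.
- inner_stud (a point): Point on the axis of the inner lid's upright brass stud (round, 12 mm in diameter), half-way up the part that shows above the cover's collar: 15 mm below the stud's top, 51 mm above the lid's lowest face; z is up along the stud. With the inner lid seated it is 37 mm above barrel_rim, on the barrel's axis. Inner lid about 0.22 kg.
- inner_flange (a point): Centre of the underside of the inner lid's steel flange (96 mm in diameter, 5 mm thick), which rests on the barrel's rim when seated (level with barrel_rim). Under it a black rubber plug, 78 mm in diameter and 14 mm deep, foot tapered to 68 mm, that enters the mouth with 4 mm of play all round. At first the plug stands on a cork pad 130 mm in diameter, 5 mm thick.
- outer_collar (a point): Point on the axis of the teal outer cover, half-way up its round ribbed aluminium grip collar (outer diameter 46 mm, 14 mm high); z is up. It is 7 mm above the cover's plate and 7 mm below the collar's top. While the cover sits on the inner lid, this point is 22 mm below inner_stud and the stud stands up through the collar, 30 mm above its top.
- cover_plate (a point): Centre of the underside of the outer cover's plate (106 mm in diameter, 3 mm thick, with a lip 3 mm deep below its edge); 10 mm below outer_collar. It lies loose on the inner lid's flange; its hole, 20 mm in diameter, leaves the stud 4 mm of play all round. Lifting the stud carries the cover along; lifting the collar leaves the inner lid. About 0.15 kg.
- nut_mid (a point): Bystander: brass thumb nut lying flat, 28 mm in diameter, 12 mm high; its centre. It is not fitted in this job.
- jar_a_mid (a point): Bystander: blue bead jar with a white cap, 44 mm in diameter, 62 mm high; half-way up.
- jar_b_mid (a point): Bystander: pink bead jar with a white cap, 44 mm in diameter, 62 mm high; half-way up.
- bowl_mid (a point): Bystander: white bowl of beads, 90 mm across the rim, 32 mm high; half-way up.
- pliers_mid (a point): Bystander: small pliers with blue handles lying flat along their own x, about 120 mm long, 54 mm wide, 12 mm high; near their middle.
- spool_mid (a point): Bystander: spool of copper wire, 52 mm in diameter, 30 mm high; half-way up.
- scoop_mid (a point): Bystander: small steel bead scoop lying along its own x, about 120 mm long, 30 mm wide, 10 mm high; near its middle.
Things that resemble listed ones, but are neither listed nor needed, are in the scene too. Of the things like the part that bears outer_collar, leave any that is blue; of the rest the smaller one is meant.

How it is judged:
By the outcome, as a careful person would: the job done as asked, in the order asked, and still so for the second after the job is handed in, while the arm keeps its last pose, push and grip.
It also fails if it takes over 48 s, if anything falls off the work surface, if the arm or the gripper's body presses on something with over 40 N, if the wrist force passes 120 N, or if a joint passes its speed limit or range.

ROBOT

A 6-joint arm with a two-finger parallel gripper is mounted at the origin on the work surface. World frame = base frame: x ahead of the robot, y to its left, z up, the work surface at z = 0. Lengths are in m, angles in rad, forces in N, time in s.
With the tool pointing down it reaches from about 0.25 to 0.725 m from the base axis. Payload 4 kg.
Tool frame: the origin (TCP) lies midway between the tips of the shut fingers; the grasp point (between the pads) lies 19 mm behind it; z points along the fingers, y is the direction in which the jaws open and shut (so a half turn about z gives the same grasp; the last joint's range is limited). The gripper opens to 85 mm and grips with 20 to 120 N. Pads are 22 mm wide; open, the fingers measure 114 mm over their backs; the gripper's body (76 mm by 85 mm) begins 54 mm behind the grasp point. The pads swing forward as they close: fully open they stand 13 mm farther back than shut.
Start: joints at [-1.23, 0.241, 0.005, 1.335, 0, 1.571], TCP at [0.167, -0.471, 0.21] pointing down, gripper open.
Joint ranges: [-2.72, 2.72], [-1.05, 1.87], [-1.09, 1.28], [-1.99, 2.15], [-1.42, 1.44], [-3.14, 3.14]. Speed limits (rad/s): [2.79, 2.79, 3.14, 3.14, 3.14, 3.14].

INTERFACE

Orientations are given as a unit quaternion [w, x, y, z].
In Python, from rig import manip gives the robot as it stands.
- The arm moves only by the tool step_arm, never from a script. Its argument "rows" is a list of rows, each a list of 7 numbers: the turn, a rotation vector about the tool's x, y, z in rad, then the shift along the tool's x, y, z in cm, then the closure, from 0 (fully open) to 1 (shut). In form: [[ax, ay, az, tx, ty, tz, fingers], ...]. A call has 1 to 5 rows; each row is the pose to reach, as a shift and turn from the pose commanded when the call began, along the tool's axes at that moment; what a row does not reach only later rows make up. A row lasts 1/10 s, in which the tool goes at most 50 mm and 8.59 degrees, less where a joint would pass 70% of its speed; a pose out of reach is approached as far as the arm can. A call with a gripper value outside its range is refused whole. The fingers move at their own pace and stop on an object; "grip_force" is the grip in N (left out, the last holds). Time passes only in rows, so rows that repeat a pose let the fingers close. It gives the time, the measured TCP pose, the force and the opening at its end, in the units of the state.
- manip.get_obs(): the state, without advancing time (a new reading comes with each control period).
- manip.get_image(name): name is "scene" or "top"; returns (picture, depth): 400x640x3 uint8, blue, green, red; 400x640 float32, m along the optical axis (not along the pixel's ray), 0 where there is no reading.
- manip.camera_params(name): a dict with "fx", "fy", "cx", "cy" (pixels), "extrinsics" (4x4, takes a point from camera to world coordinates). Camera axes: x right, y down, z forward; pixel columns grow to the right and rows downward; lengths in m; the calibration is good to about 2 mm. A picture is of the moment at which its call begins. camera_params takes no time and is no camera call.
- manip.finish_job(): hands the job in, once; it reports no verdict.
The state is a dict: "time": time; "q": joint angles; "qd": joint speeds; "effort": joint torques, N m; "eef_pos": TCP position; "ee_rot": TCP orientation; "contact_force": force on the tool from outside, world axes, zero at the start; "wrist_torque": the same for the moment, N m; "finger_gap": opening from 0.0 (shut) to 1.0 (fully open).
Only numpy, scipy, OpenCV 4.12 (cv2) and the standard library are available. Lean on these libraries where they do the work, as an engineer would, in place of code of your own. Each camera call takes 0.05 s, during which the arm holds its last target.

## Working session

There is one attempt and no reset: what is moved stays moved. The work goes in short steps, Python scripts to look and compute and a tool call to move; the robot and the scene stay as the last step left them, time stands still between calls to the robot, and variables do not carry over. Pictures are saved under pics/ and viewed, and the job is handed in when it is done.

Besides the shell and the picture viewer there is one more tool, called after "Request:" as a command line: name --pt "numbers of a row" for each row, then --argument value for the rest. step_arm: Moves the arm, as the interface text tells. Its arguments: {"type":"object","properties":{"rows":{"type":"array"},"grip_force":{"type":"number"}},"required":["rows"]}

```bash
ls; mkdir -p pics
python3 - <<'E'
from rig import manip
import cv2,numpy as np
for n in ("scene","top"):
    im,d=manip.get_image(n); cv2.imwrite(f"pics/{n}0.png",im); np.savez(f"{n}0.npz",im=im,d=d)
    p=manip.camera_params(n); print(n,p)
print(manip.get_obs())
E
```

```text
pics
scene {'fx': 462.63252138196043, 'fy': 462.63252138196043, 'cx': 321.21935888468533, 'cy': 206.24545531716208, 'extrinsics': array([[-5.04725995e-01,  6.70270721e-01, -5.44048555e-01,
         1.32220049e+00],
       [ 8.63279379e-01,  3.91429325e-01, -3.18640545e-01,
         4.64072446e-01],
       [-6.18869545e-04, -6.30492065e-01, -7.76195448e-01,
         1.19051378e+00],
       [ 0.00000000e+00,  0.00000000e+00,  0.00000000e+00,
         1.00000000e+00]])}
top {'fx': 393.90666033305126, 'fy': 393.90666033305126, 'cx': 322.2890046261245, 'cy': 196.28936737025964, 'extrinsics': array([[ 0.01377562, -0.99444507,  0.10435149,  0.40571457],
       [-0.99985201, -0.01262412,  0.01168732,  0.00889653],
       [-0.01030505, -0.10449705, -0.99447181,  1.32108894],
       [ 0.        ,  0.        ,  0.        ,  1.        ]])}
{'time': 0.1, 'q': array([-1.23002670e+00,  2.41380824e-01,  3.90635365e-03,  1.33522650e+00,
        1.41550449e-05,  1.57080083e+00]), 'qd': array([ 0.00054405, -0.00301193,  0.00284176, -0.00067343,  0.002191  ,
        0.00128701]), 'effort': array([ 1.05760279e-03, -3.73138618e+01,  2.53009701e+01,  1.08376236e-02,
       -1.07487719e-05,  9.47466276e-06]), 'eef_pos': array([ 0.16691212, -0.47068757,  0.20939855]), 'ee_rot': array([-9.39733081e-04,  9.85519526e-01,  1.69559300e-01, -1.54504559e-04]), 'contact_force': array([ 0.71330122, -0.085045  ,  0.22839549]), 'wrist_torque': array([-0.01064455,  0.06556468, -0.00900128]), 'finger_gap': 1.0036262344439038}
```

View pics/scene0.png

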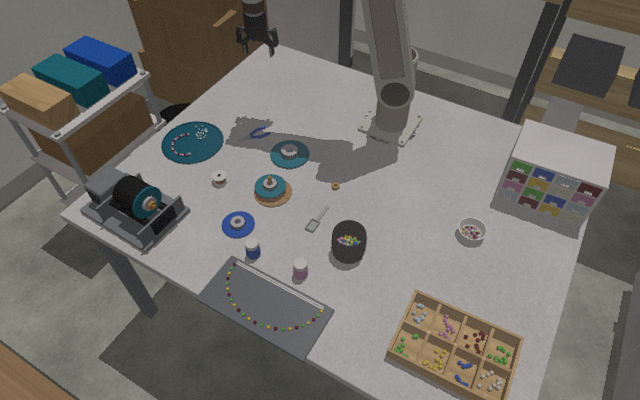

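View pics/top0.png

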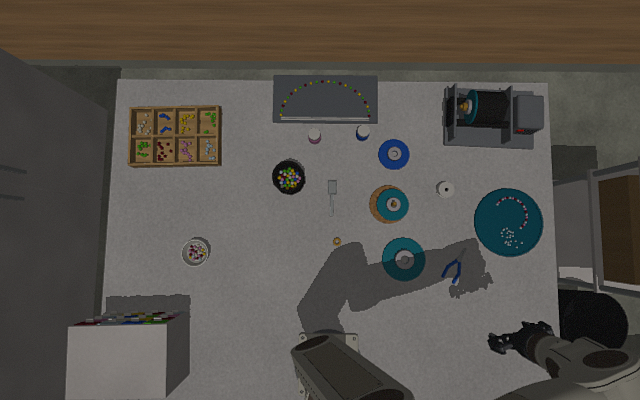

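Lid candidates:
- Blue cover with collar: scene (238,223), top (394,154). Excluded because it is blue.
- Large teal cover lying on the bench without a stud: scene (290,152), top (404,260).
- Smaller teal cover on the cork pad with the brass stud: scene (270,187), top (390,205). This is the one I choose.
- Teal tray: top (508,222), and the closed barrel's lid on the machine. Neither is concerned.

The open barrel is at scene (349,242), top (289,177). I'll check these in a close crop and measure.

```bash
cat > h.py <<'E'
from rig import manip
import cv2,numpy as np
from scipy.optimize import least_squares
def load(n,k): 
    z=np.load(f"{n}{k}.npz"); return z['im'],z['d']
def ray(n,u,v):
    p=manip.camera_params(n);E=p['extrinsics']
    r=np.array([(u-p['cx'])/p['fx'],(v-p['cy'])/p['fy'],1.0]);return E[:3,3],E[:3,:3]@r
def onz(n,u,v,z):
    o,r=ray(n,u,v);return o+r*(z-o[2])/r[2]
def proj(n,P):
    p=manip.camera_params(n);E=p['extrinsics'];c=E[:3,:3].T@(np.asarray(P)-E[:3,3])
    return np.array([p['cx']+p['fx']*c[0]/c[2],p['cy']+p['fy']*c[1]/c[2]])
def cloud(n,d):
    p=manip.camera_params(n);E=p['extrinsics'];v,u=np.mgrid[:400,:640]
    c=np.stack([(u-p['cx'])/p['fx']*d,(v-p['cy'])/p['fy']*d,d],-1)
    return c@E[:3,:3].T+E[:3,3]
def circ(n,pts,z):
    "pixel contour -> plane z -> fit circle"
    P=np.array([onz(n,u,v,z)[:2] for u,v in pts])
    f=least_squares(lambda q:np.hypot(P[:,0]-q[0],P[:,1]-q[1])-q[2],[*P.mean(0),.05],loss='soft_l1',f_scale=.001)
    return f.x
def crop(im,name,u,v,w,s):
    c=im[max(0,v-w):v+w,max(0,u-w):u+w]; cv2.imwrite(name,cv2.resize(c,None,fx=s,fy=s,interpolation=cv2.INTER_CUBIC))
E
python3 - <<'E'
from h import *
a,d=load('scene',0); b,e=load('top',0)
def c(im,u,v,w=32): return cv2.resize(im[v-w:v+w,u-w:u+w],(390,290) if 0 else (290,290),interpolation=cv2.INTER_CUBIC)
cv2.imwrite('pics/crop0.png',np.vstack([np.hstack([c(a,270,187),c(a,349,242)]),np.hstack([c(b,390,205),c(b,289,177)])]))
for n,im,dd,pts in (('scene',a,d,[(270,187),(349,242),(290,152),(238,223)]),('top',b,e,[(390,205),(289,177),(404,260),(394,154)])):
    C=cloud(n,dd)
    for u,v in pts: 
        W=C[v-28:v+28,u-28:u+28].reshape(-1,3); m=W[:,2]>.012
        print(n,u,v,C[v,u].round(3),W[m].mean(0).round(3),W[:,2].max().round(3))
E
```

```text
scene 270 187 [ 0.533 -0.194  0.044] [ 0.528 -0.193  0.05 ] 1.191
scene 349 242 [0.573 0.125 0.009] [0.606 0.139 0.065] 1.191
scene 290 152 [ 0.322 -0.254 -0.003] [ 0.407 -0.215  0.063] 1.191
scene 238 223 [ 0.682 -0.222 -0.001] [ 0.743 -0.131  0.088] 1.191
top 390 205 [ 0.514 -0.197  0.04 ] [ 0.516 -0.204  0.047] 1.321
top 289 177 [0.603 0.135 0.034] [0.597 0.134 0.07 ] 1.321
top 404 260 [ 0.336 -0.249 -0.   ] [ 0.342 -0.233  0.07 ] 1.321
top 394 154 [ 0.692 -0.218  0.001] [ 0.692 -0.186  0.08 ] 1.321
```

View pics/crop0.png

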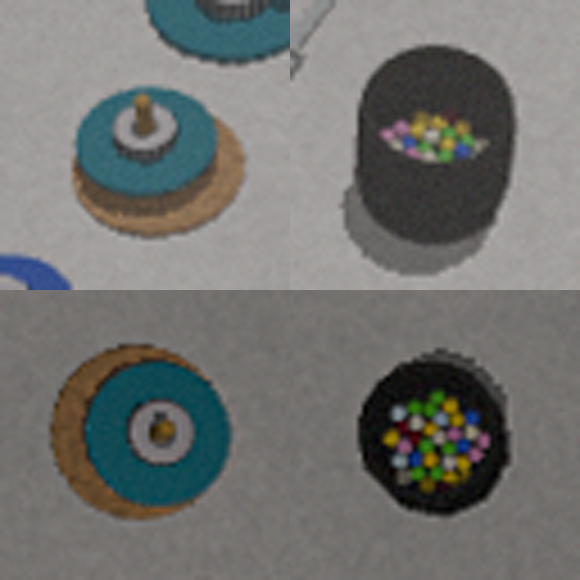

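The crop confirms the choice. The smaller teal cover, with its ribbed collar and the brass stud, sits on the cork, and the open barrel holds beads. Next I'll take precise measurements.

Run:
```python
from h import *
for n,(u0,v0),(u1,v1) in (('scene',(270,187),(349,242)),('top',(390,205),(289,177))):
    im,d=load(n,0); C=cloud(n,d)
    hsv=cv2.cvtColor(im,cv2.COLOR_BGR2HSV)
    w=30; M=np.zeros((400,640),np.uint8); M[v0-w:v0+w,u0-w:u0+w]=1
    teal=((hsv[...,0]>82)&(hsv[...,0]<100)&(hsv[...,1]>110)&(M>0)).astype(np.uint8)
    k,l,s,c=cv2.connectedComponentsWithStats(teal); 
    i=l[tuple(map(int,(v0+6,u0-14)))] if 0 else 1+np.argmax([s[j,4] if abs(c[j][0]-u0)<8 and abs(c[j][1]-v0)<8 else 0 for j in range(1,k)])
    m=(l==i).astype(np.uint8)
    ct=max(cv2.findContours(m,cv2.RETR_EXTERNAL,cv2.CHAIN_APPROX_NONE)[0],key=len)[:,0]
    for z in (.027,): print(n,'plate',circ(n,ct,z).round(4))
    # hull fill minus teal: collar+stud
    h=cv2.convexHull(ct); f=np.zeros_like(m); cv2.fillPoly(f,[h],1)
    br=((hsv[...,0]>12)&(hsv[...,0]<32)&(hsv[...,1]>90)&(f>0)); ys,xs=np.nonzero(br)
    print(' brass',len(xs),xs.mean(),ys.mean(),'top px',xs[ys==ys.min()].mean(),ys.min(),'mid@.056',onz(n,xs.mean(),ys.mean(),.056).round(4),'top@.071',onz(n,xs.mean(),ys.mean(),.071).round(4))
    al=((hsv[...,1]<60)&(hsv[...,2]>110)&(f>0)).astype(np.uint8)
    ca=cv2.findContours(al,cv2.RETR_EXTERNAL,cv2.CHAIN_APPROX_NONE)[0]
    ca=max(ca,key=len)[:,0]; print(' collar',circ(n,cv2.convexHull(ca)[:,0],.041).round(4))
    # barrel
    B=np.zeros_like(M); B[v1-35:v1+35,u1-35:u1+35]=1
    P=C[(B>0)&(C[...,2]>.075)&(C[...,2]<.11)]
    print(' barrel depth rim',P.mean(0).round(4),np.median(P[:,2]).round(4), P.min(0).round(3),P.max(0).round(3),len(P))
    f=least_squares(lambda q:np.hypot(P[:,0]-q[0],P[:,1]-q[1])-.0465,[*P.mean(0)[:2]],loss='soft_l1',f_scale=.003);print(f.x.round(4))
    dk=((hsv[...,2]<(70 if n=='scene' else 45))&(B>0)).astype(np.uint8)
    cb=max(cv2.findContours(dk,cv2.RETR_EXTERNAL,cv2.CHAIN_APPROX_NONE)[0],key=len)[:,0]
    print(' barrel outline',circ(n,cb,.09).round(4),cb.min(0),cb.max(0))
    sel=(M>0); Q=C[sel]; 
    for lo,hi in ((.02,.031),(.034,.045),(.055,.08)):
        R=Q[(Q[:,2]>lo)&(Q[:,2]<hi)]; print(' z',lo,hi,len(R),R.mean(0).round(4) if len(R) else '')
```

```text
scene plate [ 0.5166 -0.2086  0.0483]
 brass 22 269.27272727272725 179.5909090909091 top px 268.5 176 mid@.056 [ 0.5156 -0.2078  0.056 ] top@.071 [ 0.5262 -0.1989  0.071 ]
 collar [ 0.5148 -0.2089  0.0222]
 barrel depth rim [0.6003 0.1359 0.0863] 0.088 [0.548 0.084 0.075] [0.65  0.187 0.098] 395
[0.6001 0.1361]
 barrel outline [0.6224 0.1455 0.0642] [332 220] [365 263]
 z 0.02 0.031 399 [ 0.5215 -0.2027  0.0272]
 z 0.034 0.045 103 [ 0.5203 -0.2048  0.0401]
 z 0.055 0.08 20 [ 0.5178 -0.2047  0.0664]
top plate [ 0.5183 -0.2066  0.0504]
 brass 20 393.45 203.65 top px 394.0 202 mid@.056 [ 0.5176 -0.2055  0.056 ] top@.071 [ 0.5162 -0.203   0.071 ]
 collar [ 0.5174 -0.2072  0.0208]
 barrel depth rim [0.5981 0.1346 0.0882] 0.0897 [0.548 0.085 0.075] [0.646 0.185 0.099] 261
[0.5974 0.1341]
 barrel outline [0.5951 0.1322 0.0513] [272 161] [304 194]
 z 0.02 0.031 579 [ 0.5173 -0.2073  0.0271]
 z 0.034 0.045 134 [ 0.5179 -0.2075  0.041 ]
 z 0.055 0.08 17 [ 0.5173 -0.2056  0.0679]
```

```bash
cat >> h.py <<'E'
from scipy.spatial.transform import Rotation as R
def to(x,y,z):
    o=manip.get_obs();q=o['ee_rot'];r=R.from_quat([q[1],q[2],q[3],q[0]])
    dd=np.array([x,y,z])-o['eef_pos']
    print('t',round(o['time'],2),'at',o['eef_pos'].round(4),'tool cm',(r.inv().apply(dd)*100).round(2),'F',o['contact_force'].round(1),'gap',round(o['finger_gap'],3))
    down=R.from_matrix(np.array([[np.cos(.3407),np.sin(.3407),0],[np.sin(.3407),-np.cos(.3407),0],[0,0,-1.]]))
    print('  rot err (tool)',(r.inv()*down).as_rotvec().round(4))
E
python3 -c "
from h import *
to(.517,-.206,.14)"
```

```text
t 0.1 at [ 0.1669 -0.4707  0.2094] tool cm [ 41.84 -13.23   6.97] F [ 0.7 -0.1  0.2] gap 1.004
  rot err (tool) [-0.0019 -0.      0.0001]
```

Request:
step_arm --pt "0 0 0 4.2 -1.3 0 0" --pt "0 0 0 8.4 -2.6 0 0" --pt "0 0 0 12.6 -4 0 0" --pt "0 0 0 16.8 -5.3 0 0" --pt "0 0 0 21 -6.6 0 0" --grip_force 60

```text
time: 0.6
eef_pos: [0.3439, -0.3374, 0.2099]
ee_rot: [-0.0, 0.986, 0.169, -0.0]
contact_force: [0.3, -1.0, 0.6]
finger_gap: 1.001
```

Request:
step_arm --pt "0 0 0 4.2 -1.3 0 0" --pt "0 0 0 8.4 -2.6 0 0" --pt "0 0 0 12.6 -4 0 0" --pt "0 0 0 16.8 -5.3 0 0" --pt "0 0 0 20.8 -6.6 0 0"

```text
time: 1.1
eef_pos: [0.5181, -0.2056, 0.2097]
ee_rot: [-0.0, 0.985, 0.17, -0.0]
contact_force: [0.4, -1.6, 0.8]
finger_gap: 1.004
```

Request:
step_arm --pt "0 0 0 0 0 2.5 0" --pt "0 0 0 0 0 5 0" --pt "0 0 0 0 0 7 0" --pt "0 0 0 0 0 7 0" --pt "0 0 0 0 0 7 0"

```text
time: 1.6
eef_pos: [0.5166, -0.207, 0.14]
ee_rot: [-0.0, 0.986, 0.17, -0.001]
contact_force: [0.6, 0.3, 1.0]
finger_gap: 0.995
```

```bash
python3 -c "
from h import *
to(.517,-.206,.045)
a,d=manip.get_image('scene');b,e=manip.get_image('top')
c=lambda im,u,v,w=50:cv2.resize(im[v-w:v+w,u-w:u+w],(400,400),interpolation=cv2.INTER_CUBIC)
cv2.imwrite('pics/pre.png',np.hstack([c(a,270,170),c(b,390,205)]))"
```

```text
t 1.6 at [ 0.5166 -0.207   0.14  ] tool cm [ 0.08 -0.07  9.5 ] F [0.6 0.3 1. ] gap 0.995
  rot err (tool) [-0.001   0.0011  0.    ]
```

View pics/pre.png

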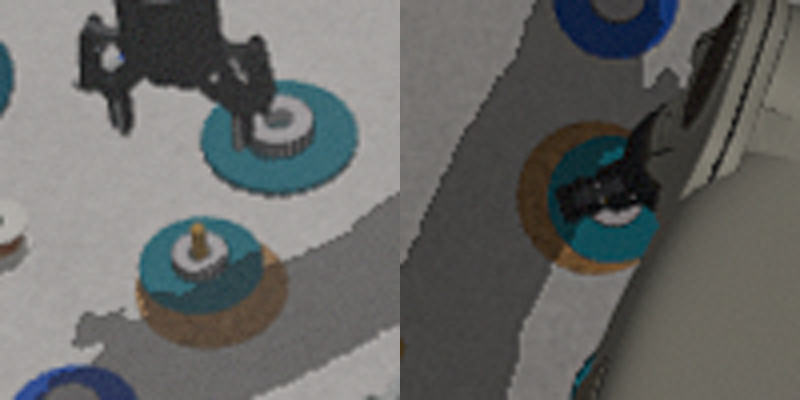

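The scene view shows the open fingers centred above the stud (scene about (270,178)). The stud clears both pads, so I'm descending.

Request:
step_arm --pt "0 0 0 0 0 2.5 0" --pt "0 0 0 0.1 -0.1 5 0" --pt "0 0 0 0.1 -0.1 7.2 0" --pt "0 0 0 0.1 -0.1 8.7 0" --pt "0 0 0 0.1 -0.1 9.5 0"

```text
time: 2.2
eef_pos: [0.5177, -0.2061, 0.0451]
ee_rot: [0.0, 0.986, 0.169, 0.0]
contact_force: [-1.0, -0.4, 0.1]
finger_gap: 0.997
```

Request:
step_arm --pt "0 0 0 0 0 0 0.3" --pt "0 0 0 0 0 0 0.5" --pt "0 0 0 0 0 0 0.6" --pt "0 0 0 0 0 0 0.7" --pt "0 0 0 0 0 0 0.75"

```text
time: 2.7
eef_pos: [0.518, -0.206, 0.0459]
ee_rot: [0.0, 0.986, 0.17, 0.001]
contact_force: [0.2, -0.5, -0.5]
finger_gap: 0.249
```

Request:
step_arm --pt "0 0 0 0 0 0 0.8" --pt "0 0 0 0 0 0 0.85" --pt "0 0 0 0 0 0 0.9" --pt "0 0 0 0 0 0 0.95" --pt "0 0 0 0 0 0 1"

```text
time: 3.2
eef_pos: [0.5176, -0.2058, 0.0455]
ee_rot: [-0.0, 0.986, 0.17, 0.0]
contact_force: [-1.0, 0.6, 2.4]
finger_gap: 0.078
```

Request:
step_arm --pt "0 0 0 0 0 0 1" --pt "0 0 0 0 0 0 1" --pt "0 0 0 0 0 0 1"

```text
time: 3.5
eef_pos: [0.5176, -0.2058, 0.0455]
ee_rot: [0.0, 0.986, 0.17, 0.0]
contact_force: [-1.3, 1.0, 5.4]
finger_gap: 0.077
```

```bash
python3 -c "
from h import *
to(.517,-.206,.045)
a,d=manip.get_image('scene')
c=lambda im,u,v,w=40:cv2.resize(im[v-w:v+w,u-w:u+w],(500,500),interpolation=cv2.INTER_CUBIC)
cv2.imwrite('pics/grip.png',c(a,270,175))"
```

```text
t 3.5 at [ 0.5176 -0.2058  0.0455] tool cm [-0.06 -0.    0.05] F [-1.3  1.   5.4] gap 0.077
  rot err (tool) [ 0.0001 -0.0002  0.0001]
```

View pics/grip.png

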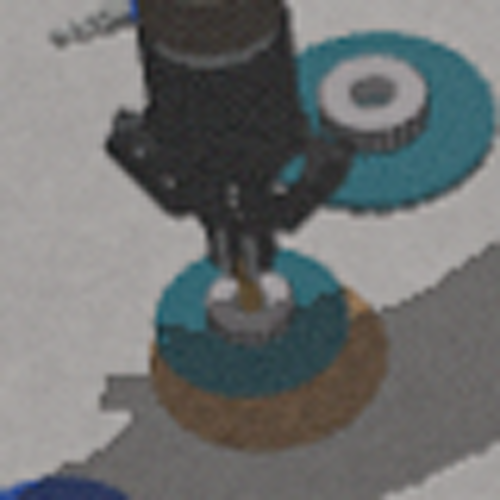

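The brass stud shows between the pads (crop about (245,285)), but the gap of 0.077 is lower than the 0.14 I'd expect for 12 mm. I'll test with a small lift.

Request:
step_arm --pt "0 0 0 0 0 -0.3 1" --pt "0 0 0 0 0 -0.8 1" --pt "0 0 0 0 0 -1.4 1" --pt "0 0 0 0 0 -2 1" --pt "0 0 0 0 0 -2 1" --grip_force 80

```text
time: 4.05
eef_pos: [0.5183, -0.2062, 0.0662]
ee_rot: [0.0, 0.986, 0.17, 0.001]
contact_force: [0.5, -0.2, -4.3]
finger_gap: 0.057
```

```bash
python3 -c "
from h import *
to(.517,-.206,.045)
a,d=manip.get_image('scene')
c=lambda im,u,v,w=40:cv2.resize(im[v-w:v+w,u-w:u+w],(500,500),interpolation=cv2.INTER_CUBIC)
cv2.imwrite('pics/lift.png',c(a,270,175))"
```

```text
t 4.05 at [ 0.5183 -0.2062  0.0662] tool cm [-0.12 -0.07  2.12] F [ 0.5 -0.2 -4.3] gap 0.057
  rot err (tool) [ 0.0012 -0.0014  0.0001]
```

View pics/lift.png

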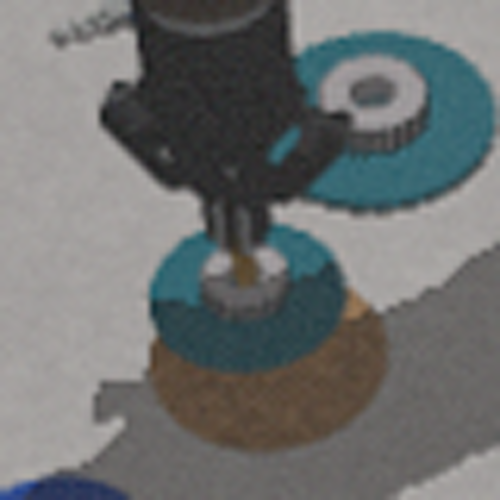

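The lid set came up as a whole: the cork shows below it and the force rose by about 4 N. Lifting further.

Request:
step_arm --pt "0 0 0 0 0 -1.5 1" --pt "0 0 0 0 0 -3.5 1" --pt "0 0 0 0 0 -5.5 1" --pt "0 0 0 0 0 -7.5 1" --pt "0 0 0 0 0 -9.5 1"

```text
time: 4.6
eef_pos: [0.5173, -0.2057, 0.1607]
ee_rot: [-0.0, 0.986, 0.17, -0.0]
contact_force: [0.4, 0.4, -2.9]
finger_gap: 0.064
```

```bash
python3 -c "
from h import *
to(.598,.135,.161)
a,d=manip.get_image('scene');b,e=manip.get_image('top'); np.savez('scene1.npz',im=a,d=d); np.savez('top1.npz',im=b,d=e)
c=lambda im,u,v,w=50:cv2.resize(im[v-w:v+w,u-w:u+w],(400,400),interpolation=cv2.INTER_CUBIC)
cv2.imwrite('pics/up.png',np.hstack([c(a,270,150),c(b,390,205)]))"
```

```text
t 4.6 at [ 0.5173 -0.2057  0.1607] tool cm [ 19.   -29.41  -0.03] F [ 0.4  0.4 -2.9] gap 0.064
  rot err (tool) [-0.0004  0.0005  0.0001]
```

View pics/up.png

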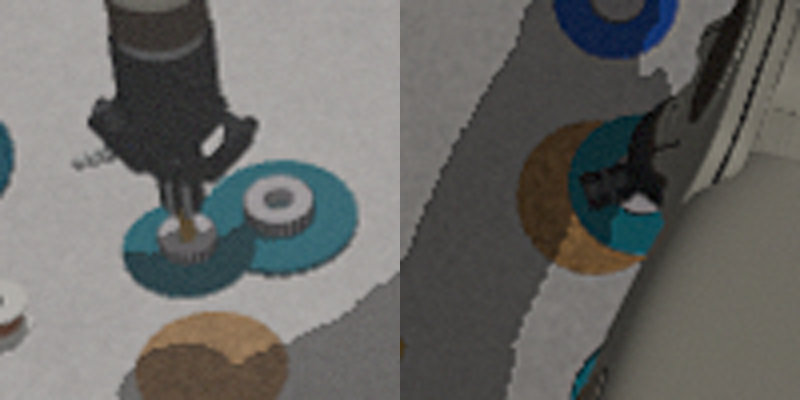

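The lid set hangs level in the gripper: scene crop about (185,235), with the empty cork below it. Carrying it to the barrel.

Request:
step_arm --pt "0 0 0 0.6 -1 0 1" --pt "0 0 0 1.8 -2.8 0 1" --pt "0 0 0 3.2 -5 0 1" --pt "0 0 0 4.7 -7.3 0 1" --pt "0 0 0 6.2 -9.6 0 1"

```text
time: 5.2
eef_pos: [0.5428, -0.0926, 0.1581]
ee_rot: [-0.001, 0.986, 0.17, -0.002]
contact_force: [-0.4, -1.1, -3.5]
finger_gap: 0.061
```

Request:
step_arm --pt "0 0 0 1.5 -2.3 0 1" --pt "0 0 0 3 -4.6 0 1" --pt "0 0 0 4.5 -6.9 0 1" --pt "0 0 0 6 -9.2 0 1" --pt "0 0 0 7.4 -11.4 0 1"

```text
time: 5.7
eef_pos: [0.5743, 0.0396, 0.1579]
ee_rot: [-0.0, 0.985, 0.17, -0.002]
contact_force: [0.2, -0.5, -2.9]
finger_gap: 0.062
```

Request:
step_arm --pt "0 0 0 1.4 -2.2 0 1" --pt "0 0 0 2.6 -4 0 1" --pt "0 0 0 3.6 -5.6 0 1" --pt "0 0 0 4.3 -6.7 0 1" --pt "0 0 0 4.9 -7.6 0 1"

```text
time: 6.2
eef_pos: [0.5959, 0.1266, 0.1593]
ee_rot: [0.0, 0.985, 0.17, -0.001]
contact_force: [0.5, -0.5, -3.5]
finger_gap: 0.063
```

```bash
python3 -c "
from h import *
to(.598,.135,.161)"
```

```text
t 6.2 at [0.5959 0.1266 0.1593] tool cm [ 0.48 -0.72 -0.17] F [ 0.5 -0.5 -3.5] gap 0.063
  rot err (tool) [-0.0001  0.0017  0.0007]
```

Request:
step_arm --pt "0 0 0 0.3 -0.5 0 1" --pt "0 0 0 0.5 -0.8 0 1" --pt "0 0 0 0.5 -0.8 0 1" --pt "0 0 0 0.5 -0.8 0 1"

```text
time: 6.6
eef_pos: [0.5983, 0.1341, 0.1603]
ee_rot: [0.0, 0.986, 0.169, -0.0]
contact_force: [0.1, 0.1, -3.4]
finger_gap: 0.061
```

Run:
```python
from h import *
a,d=manip.get_image('scene');b,e=manip.get_image('top'); np.savez('scene2.npz',im=a,d=d); np.savez('top2.npz',im=b,d=e)
to(.598,.135,.161)
c=lambda im,u,v,w=50:cv2.resize(im[v-w:v+w,u-w:u+w],(400,400),interpolation=cv2.INTER_CUBIC)
cv2.imwrite('pics/over.png',np.hstack([c(a,340,205),c(b,289,185)]))
# plate top expected z = .027+.115
for n,(u0,v0) in (('scene',(340,195)),('top',(289,180))):
    im,d=load(n,2); hsv=cv2.cvtColor(im,cv2.COLOR_BGR2HSV); M=np.zeros((400,640),np.uint8); M[v0-45:v0+45,u0-45:u0+45]=1
    m=((hsv[...,0]>82)&(hsv[...,0]<100)&(hsv[...,1]>110)&(M>0)).astype(np.uint8)
    C=cloud(n,d); P=C[m>0]; print(n,len(P),np.median(P,0).round(4))
    ct=cv2.findContours(m,cv2.RETR_EXTERNAL,cv2.CHAIN_APPROX_NONE)[0]; ct=np.vstack([k[:,0] for k in ct if len(k)>10]); h=cv2.convexHull(ct)[:,0]
    print(' plate',circ(n,h,.142).round(4))
    A=np.c_[P[:,:2],np.ones(len(P))]; s=least_squares(lambda q:A@q-P[:,2],[0,0,.14],loss='soft_l1',f_scale=.002).x; print(' plane',s.round(4))
    R=C[(M>0)&(C[...,2]>.075)&(C[...,2]<.1)]
    print(' rim pts',len(R))
    if len(R)>60: print(least_squares(lambda q:np.hypot(R[:,0]-q[0],R[:,1]-q[1])-.0465,[.598,.135],loss='soft_l1',f_scale=.003).x.round(4))
```

```text
t 6.7 at [0.5983 0.134  0.1603] tool cm [ 0.   -0.1  -0.07] F [ 0.5 -0.1 -3.6] gap 0.061
  rot err (tool) [ 0.0002  0.0001 -0.0009]
scene 237 [ 0.3532 -0.1883  0.0115]
 plate [0.4779 0.0397 0.1791]
 plane [0.0219 0.3494 0.0713]
 rim pts 51
top 140 [0.5965 0.0936 0.1428]
 plate [0.5938 0.0919 0.0254]
 plane [-0.0302 -0.0068  0.1614]
 rim pts 6
```

View pics/over.png

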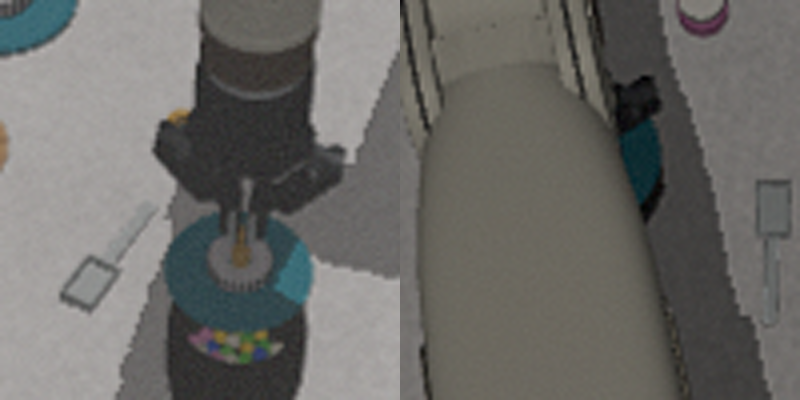

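Run:
```python
from h import *
n='scene'
im,d=load(n,2); hsv=cv2.cvtColor(im,cv2.COLOR_BGR2HSV); M=np.zeros((400,640),np.uint8); M[206:240,325:375]=1
m=((hsv[...,0]>80)&(hsv[...,0]<105)&(hsv[...,1]>70)&(M>0)).astype(np.uint8)
ct=max(cv2.findContours(m,cv2.RETR_EXTERNAL,cv2.CHAIN_APPROX_NONE)[0],key=len)[:,0]; h=cv2.convexHull(ct)[:,0]
C=cloud(n,d);P=C[m>0];print(len(P),np.median(P,0).round(4))
print('plate',circ(n,h,.142).round(4))
A=np.c_[P[:,:2]-[.598,.135],np.ones(len(P))]; print('plane',least_squares(lambda q:A@q-P[:,2],[0,0,.14],loss='soft_l1',f_scale=.002).x.round(4))
# barrel from frame 0: rim outline far edge (upper contour) and left/right sides
for n,(u1,v1) in (('scene',(349,242)),('top',(289,177))):
    im,d=load(n,0);hsv=cv2.cvtColor(im,cv2.COLOR_BGR2HSV);C=cloud(n,d)
    B=np.zeros((400,640),np.uint8);B[v1-30:v1+30,u1-30:u1+30]=1
    # top-rim pixels by depth -> outline of z>.08 region
    r=((C[...,2]>.082)&(C[...,2]<.1)&(B>0)).astype(np.uint8)
    r=cv2.morphologyEx(r,cv2.MORPH_OPEN,np.ones((2,2),np.uint8))
    ys,xs=np.nonzero(r); hh=cv2.convexHull(np.c_[xs,ys].astype(np.int32))[:,0]
    print(n,'rim outer hull',circ(n,hh,.09).round(4))
    # inner mouth: hull of bead/inside px not possible; project check
    ov=cv2.resize(im,None,fx=6,fy=6,interpolation=cv2.INTER_CUBIC)
    for ctr,col in (((.598,.135),(0,255,255)),):
      for rad in (.043,.052):
        pts=[proj(n,(ctr[0]+rad*np.cos(t),ctr[1]+rad*np.sin(t),.09)) for t in np.linspace(0,2*np.pi,73)]
        cv2.polylines(ov,[((np.array(pts)+.5)*6).astype(np.int32)],True,col,1)
    cv2.imwrite(f'pics/b_{n}.png',ov[(v1-32)*6:(v1+32)*6,(u1-32)*6:(u1+32)*6])
x=np.hstack([cv2.imread('pics/b_scene.png'),cv2.imread('pics/b_top.png')]); cv2.imwrite('pics/bb.png',x)
```

```text
551 [0.6108 0.1421 0.1428]
plate [0.5975 0.132  0.0518]
plane [0.0276 0.0084 0.1426]
scene rim outer hull [0.6011 0.14   0.0508]
top rim outer hull [0.595  0.1311 0.0496]
```

View pics/bb.png

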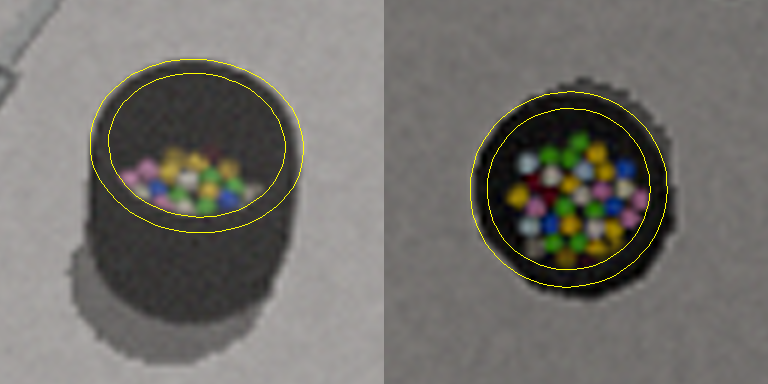

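The drawn rim circles fit the barrel in both views to within about 1 mm, and the lid set is level over it. Lowering slowly while watching the force.

Request:
step_arm --pt "0 0 0 0 0 0.6 1" --pt "0 0 0 0 0 1.2 1" --pt "0 0 0 0 0 1.8 1" --pt "0 0 0 0 0 2.3 1" --pt "0 0 0 0 0 2.6 1"

```text
time: 7.2
eef_pos: [0.5979, 0.1346, 0.1331]
ee_rot: [0.0, 0.986, 0.17, -0.001]
contact_force: [-0.2, 0.1, -3.1]
finger_gap: 0.062
```

Request:
step_arm --pt "0 0 0 0 0 0.2 1" --pt "0 0 0 0 0 0.4 1" --pt "0 0 0 0 0 0.6 1" --pt "0 0 0 0 0 0.7 1"

```text
time: 7.6
eef_pos: [0.5984, 0.1348, 0.1272]
ee_rot: [-0.0, 0.986, 0.17, 0.0]
contact_force: [0.2, 0.2, -4.1]
finger_gap: 0.059
```

Request:
step_arm --pt "0 0 0 0 0 0.15 1" --pt "0 0 0 0 0 0.3 1" --pt "0 0 0 0 0 0.45 1" --pt "0 0 0 0 0 0.6 1" --pt "0 0 0 0 0 0.6 1"

```text
time: 8.1
eef_pos: [0.5982, 0.1347, 0.1209]
ee_rot: [0.0, 0.986, 0.17, -0.0]
contact_force: [-1.1, -0.3, -2.7]
finger_gap: 0.058
```

Run:
```python
from h import *
a,d=manip.get_image('scene'); to(.598,.1345,.1165)
c=lambda im,u,v,w=45:cv2.resize(im[v-w:v+w,u-w:u+w],(540,540),interpolation=cv2.INTER_CUBIC)
cv2.imwrite('pics/in.png',c(a,345,220))
```

```text
t 8.15 at [0.5983 0.1347 0.1211] tool cm [-0.03  0.01  0.46] F [ 0.6  0.3 -3.3] gap 0.062
  rot err (tool) [-0.      0.0003  0.    ]
```

View pics/in.png

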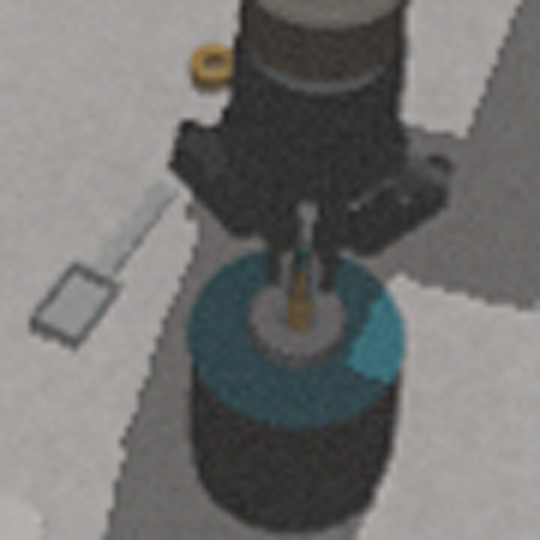

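The plug is inside the mouth with no contact force, and the cover sits concentric over the barrel (crop about (297,340)). Lowering the last few millimetres.

Request:
step_arm --pt "0 0 0 0 0 0.1 1" --pt "0 0 0 0 0 0.2 1" --pt "0 0 0 0 0 0.3 1" --pt "0 0 0 0 0 0.3 1"

```text
time: 8.55
eef_pos: [0.5982, 0.1347, 0.118]
ee_rot: [0.0, 0.986, 0.17, -0.0]
contact_force: [0.1, 0.4, -4.0]
finger_gap: 0.061
```

Request:
step_arm --pt "0 0 0 0 0 0.05 1" --pt "0 0 0 0 0 0.1 1" --pt "0 0 0 0 0 0.1 1"

```text
time: 8.85
eef_pos: [0.5983, 0.1347, 0.1171]
ee_rot: [-0.0, 0.986, 0.17, -0.0]
contact_force: [0.7, -0.1, -3.6]
finger_gap: 0.061
```

Request:
step_arm --pt "0 0 0 0 0 0.05 1" --pt "0 0 0 0 0 0.1 1" --pt "0 0 0 0 0 0.1 1"

```text
time: 9.15
eef_pos: [0.5986, 0.1347, 0.1166]
ee_rot: [0.0, 0.986, 0.17, 0.0]
contact_force: [-0.2, 0.2, -1.9]
finger_gap: 0.06
```

Request:
step_arm --pt "0 0 0 0 0 0.05 1" --pt "0 0 0 0 0 0.1 1" --pt "0 0 0 0 0 0.1 1"

```text
time: 9.45
eef_pos: [0.5986, 0.1347, 0.1166]
ee_rot: [0.0, 0.986, 0.17, 0.001]
contact_force: [-3.0, -1.2, 6.1]
finger_gap: 0.059
```

Contact came at exactly the expected seated height, with +6 N upward. Releasing the stud.

Request:
step_arm --pt "0 0 0 0 0 0 0.9" --pt "0 0 0 0 0 0 0.8" --pt "0 0 0 0 0 0 0.6" --pt "0 0 0 0 0 0 0.3" --pt "0 0 0 0 0 0 0.1" --grip_force 20

```text
time: 9.95
eef_pos: [0.5984, 0.1348, 0.1148]
ee_rot: [-0.0, 0.986, 0.17, -0.0]
contact_force: [0.4, -0.2, -0.1]
finger_gap: 0.705
```

Request:
step_arm --pt "0 0 0 0 0 -1 0" --pt "0 0 0 0 0 -3 0" --pt "0 0 0 0 0 -5.5 0" --pt "0 0 0 0 0 -7 0" --pt "0 0 0 0 0 -7 0"

```text
time: 10.45
eef_pos: [0.6004, 0.1352, 0.1889]
ee_rot: [-0.0, 0.986, 0.17, 0.003]
contact_force: [-0.7, 0.9, 0.0]
finger_gap: 0.997
```

Run:
```python
from h import *
a,d=manip.get_image('scene'); np.savez('scene3.npz',im=a,d=d);to(.598,.1345,.1165)
c=lambda im,u,v,w=45:cv2.resize(im[v-w:v+w,u-w:u+w],(540,540),interpolation=cv2.INTER_CUBIC)
cv2.imwrite('pics/seat.png',c(a,345,220))
n='scene';hsv=cv2.cvtColor(a,cv2.COLOR_BGR2HSV);M=np.zeros((400,640),np.uint8); M[206:260,320:380]=1
m=((hsv[...,0]>80)&(hsv[...,0]<105)&(hsv[...,1]>70)&(M>0)).astype(np.uint8)
ct=max(cv2.findContours(m,cv2.RETR_EXTERNAL,cv2.CHAIN_APPROX_NONE)[0],key=len)[:,0]; h=cv2.convexHull(ct)[:,0]
C=cloud(n,d);P=C[m>0];print(len(P),np.median(P,0).round(4))
print('plate',circ(n,h,.098).round(4))
A=np.c_[P[:,:2]-[.598,.135],np.ones(len(P))]; print('plane',least_squares(lambda q:A@q-P[:,2],[0,0,.1],loss='soft_l1',f_scale=.002).x.round(4))
Q=C[(M>0)&(C[...,2]>.108)&(C[...,2]<.117)];print('collar top',len(Q),Q.mean(0).round(4),((Q.min(0)+Q.max(0))/2).round(4))
br=((hsv[...,0]>12)&(hsv[...,0]<32)&(hsv[...,1]>90));br[:200]=0;br[260:]=0;br[:,:320]=0;br[:,375:]=0
ys,xs=np.nonzero(br);print('stud',len(xs),onz(n,xs.mean(),ys.mean(),.127).round(4))
```

```text
t 10.5 at [0.5994 0.135  0.187 ] tool cm [-0.18 -0.01  7.04] F [-0.6  0.3  0.9] gap 1.001
  rot err (tool) [ 0.0004 -0.0036  0.0001]
577 [0.6069 0.1396 0.0991]
plate [0.5972 0.1327 0.052 ]
plane [0.0197 0.0114 0.0991]
collar top 131 [0.5998 0.1351 0.1127] [0.5972 0.1331 0.1125]
stud 28 [0.5981 0.1327 0.127 ]
```

View pics/seat.png

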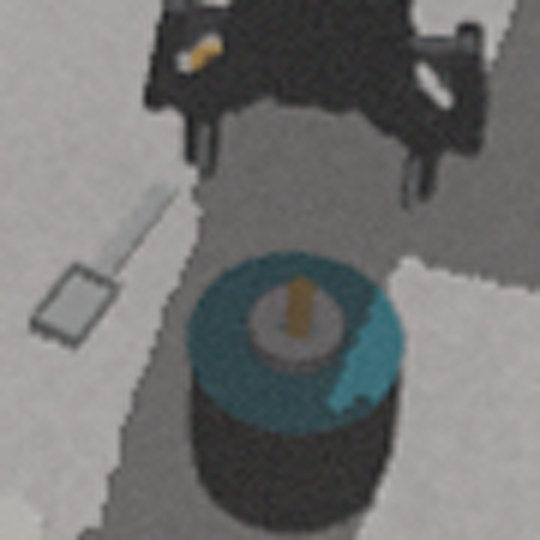

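The set is seated flat: the plate is at z≈0.099 (expected 0.098), and the slight apparent tilt is the same camera bias seen before. The collar and stud are concentric at about (300,325) in the crop. Descending on the collar.

Request:
step_arm --pt "0 0 0 0 0 2 0" --pt "0 0 0 0 0 4.5 0" --pt "0 0 0 0 0 6.5 0" --pt "0 0 0 0 0 7.2 0" --pt "0 0 0 0 0 7.2 0" --grip_force 50

```text
time: 11.0
eef_pos: [0.5968, 0.1344, 0.1111]
ee_rot: [0.0, 0.986, 0.17, -0.002]
contact_force: [1.1, -1.2, 0.3]
finger_gap: 1.003
```

```bash
python3 -c "
from h import *
to(.5983,.1345,.097)"
```

```text
t 11.0 at [0.5968 0.1344 0.1111] tool cm [0.15 0.04 1.41] F [ 1.1 -1.2  0.3] gap 1.003
  rot err (tool) [-0.0006  0.0044  0.0001]
```

Request:
step_arm --pt "0 0 0 0 0 0.4 0" --pt "0 0 0 0 0 0.8 0" --pt "0 0 0 0 0 1.2 0" --pt "0 0 0 0 0 1.2 0" --pt "0 0 0 0 0 1.2 0"

```text
time: 11.5
eef_pos: [0.5984, 0.1347, 0.1014]
ee_rot: [0.0, 0.986, 0.17, 0.0]
contact_force: [0.4, -0.2, 0.2]
finger_gap: 1.0
```

```bash
python3 -c "
from h import *
to(.5983,.1345,.097)"
```

```text
t 11.5 at [0.5984 0.1347 0.1014] tool cm [-0.02  0.02  0.44] F [ 0.4 -0.2  0.2] gap 1.0
  rot err (tool) [ 0.0001 -0.0002  0.0001]
```

Closing in steps after the last 4 mm down.

Request:
step_arm --pt "0 0 0 0 0 0.2 0.1" --pt "0 0 0 0 0 0.4 0.2" --pt "0 0 0 0 0 0.45 0.3" --pt "0 0 0 0 0 0.45 0.35" --pt "0 0 0 0 0 0.45 0.38"

```text
time: 12.0
eef_pos: [0.5984, 0.1348, 0.0967]
ee_rot: [0.0, 0.986, 0.17, 0.0]
contact_force: [-0.4, -0.0, 0.4]
finger_gap: 0.619
```

Run:
```python
from h import *
a,d=manip.get_image('scene'); to(.598,.1345,.097)
c=lambda im,u,v,w=35:cv2.resize(im[v-w:v+w,u-w:u+w],(560,560),interpolation=cv2.INTER_CUBIC)
cv2.imwrite('pics/collar.png',c(a,345,215))
```

```text
t 12.05 at [0.5984 0.1347 0.0968] tool cm [-0.05  0.01 -0.02] F [-0.3  0.1 -0.1] gap 0.618
  rot err (tool) [ 0.     -0.0001  0.    ]
```

View pics/collar.png

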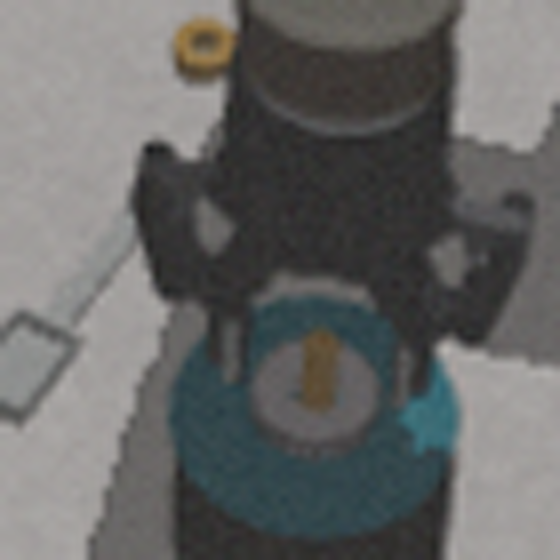

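The pads straddle the collar: left tip at crop (230,380), right tip at (412,400), collar centre at about (317,395). They aren't touching the plate. Closing.

Request:
step_arm --pt "0 0 0 0 0 0 0.42" --pt "0 0 0 0 0 0 0.46" --pt "0 0 0 0 0 0 0.5" --pt "0 0 0 0 0 0 0.55" --pt "0 0 0 0 0 0 0.6"

```text
time: 12.55
eef_pos: [0.5984, 0.1348, 0.0967]
ee_rot: [0.0, 0.986, 0.17, 0.0]
contact_force: [-0.2, -0.5, 0.2]
finger_gap: 0.397
```

Request:
step_arm --pt "0 0 0 0 0 0 0.7" --pt "0 0 0 0 0 0 0.8" --pt "0 0 0 0 0 0 0.8"

```text
time: 12.85
eef_pos: [0.5984, 0.1348, 0.0967]
ee_rot: [-0.0, 0.986, 0.17, -0.0]
contact_force: [0.7, 0.0, -0.2]
finger_gap: 0.201
```

The gap went well below 0.54, so the pads may have missed the collar. Looking before doing anything else.

Run:
```python
from h import *
a,d=manip.get_image('scene'); to(.598,.1345,.097)
c=lambda im,u,v,w=35:cv2.resize(im[v-w:v+w,u-w:u+w],(560,560),interpolation=cv2.INTER_CUBIC)
cv2.imwrite('pics/collar2.png',c(a,345,215))
```

```text
t 12.9 at [0.5984 0.1347 0.0967] tool cm [-0.04  0.01 -0.03] F [-0.6 -0.1  0.1] gap 0.199
  rot err (tool) [-0.      0.      0.0001]
```

View pics/collar2.png

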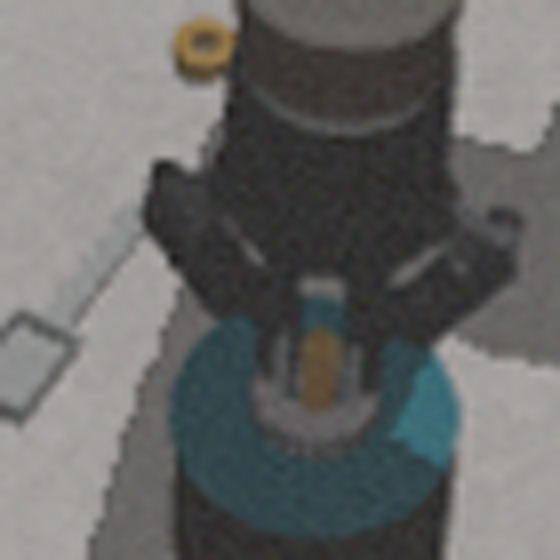

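The pads passed over the collar's top: the tips stand farther behind the TCP than I assumed, and nothing was touched. Reopening, then measuring the tip height.

Request:
step_arm --pt "0 0 0 0 0 0 0.6" --pt "0 0 0 0 0 0 0.4" --pt "0 0 0 0 0 0 0.34" --pt "0 0 0 0 0 0 0.34" --pt "0 0 0 0 0 0 0.34"

```text
time: 13.4
eef_pos: [0.5984, 0.1348, 0.0967]
ee_rot: [-0.0, 0.986, 0.17, 0.0]
contact_force: [-0.9, -0.3, 0.1]
finger_gap: 0.664
```

Run:
```python
from h import *
a,d=manip.get_image('scene'); to(.598,.1345,.08)
np.savez('scene4.npz',im=a,d=d)
c=lambda im,u,v,w=25:cv2.resize(im[v-w:v+w,u-w:u+w],(600,600),interpolation=cv2.INTER_CUBIC)
cv2.imwrite('pics/open2.png',c(a,345,212))
C=cloud('scene',d); hsv=cv2.cvtColor(a,cv2.COLOR_BGR2HSV)
o=manip.get_obs();q=o['ee_rot'];r=R.from_quat([q[1],q[2],q[3],q[0]])
T=r.inv().apply((C.reshape(-1,3)-o['eef_pos'])).reshape(C.shape)  # tool frame
low=(np.abs(T[...,0])<.014)&(np.abs(T[...,1])>.024)&(np.abs(T[...,1])<.06)&(T[...,2]>-.08)&(C[...,2]>.105)
ys,xs=np.nonzero(low&(hsv[...,1]<90))
for s in (-1,1):
    k=np.sign(T[ys,xs,1])==s; P=T[ys[k],xs[k]]; i=np.argsort(-P[:,2])[:12]; print(s,k.sum(),(P[i]*1000).round(0).tolist())
```

```text
t 13.45 at [0.5984 0.1347 0.0967] tool cm [-0.04  0.01  1.67] F [-0.6  0.5 -0.1] gap 0.657
  rot err (tool) [-0.      0.      0.0001]
-1 71 [[10.0, -31.0, -32.0], [10.0, -34.0, -33.0], [11.0, -28.0, -33.0], [8.0, -33.0, -35.0], [6.0, -30.0, -36.0], [9.0, -30.0, -36.0], [6.0, -36.0, -38.0], [7.0, -38.0, -39.0], [10.0, -33.0, -42.0], [6.0, -35.0, -42.0], [2.0, -38.0, -43.0], [7.0, -38.0, -44.0]]
1 75 [[4.0, 24.0, -10.0], [10.0, 30.0, -31.0], [10.0, 32.0, -31.0], [-1.0, 29.0, -31.0], [6.0, 36.0, -34.0], [9.0, 30.0, -34.0], [10.0, 33.0, -35.0], [9.0, 39.0, -37.0], [-0.0, 29.0, -37.0], [6.0, 39.0, -38.0], [6.0, 36.0, -39.0], [10.0, 30.0, -40.0]]
```

View pics/open2.png

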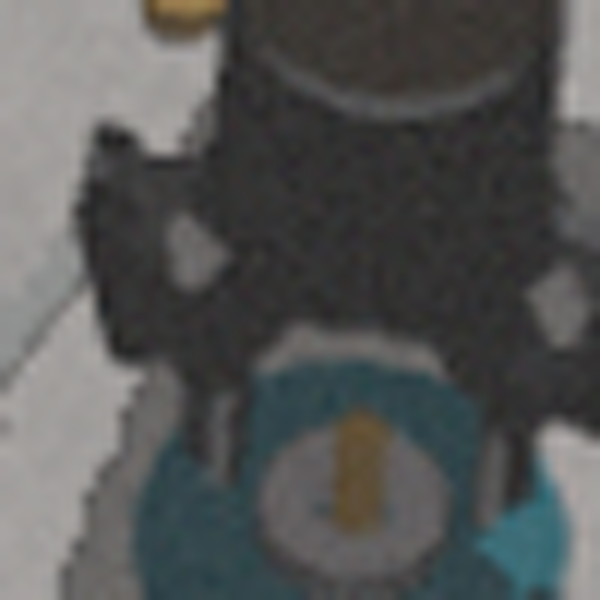

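Run:
```python
from h import *
a,d=load('scene',4);C=cloud('scene',d);hsv=cv2.cvtColor(a,cv2.COLOR_BGR2HSV)
for u in (336,338,339,361,362,363):
    print(u,[(v,*(C[v,u]*1000).round(0).astype(int),*a[v,u]) for v in range(194,210)])
```

```text
336 [(194, np.int64(417), np.int64(-8), np.int64(1), np.uint8(152), np.uint8(155), np.uint8(157)), (195, np.int64(420), np.int64(-6), np.int64(-1), np.uint8(140), np.uint8(140), np.uint8(142)), (196, np.int64(423), np.int64(-5), np.int64(-1), np.uint8(102), np.uint8(102), np.uint8(106)), (197, np.int64(428), np.int64(-2), np.int64(0), np.uint8(100), np.uint8(100), np.uint8(101)), (198, np.int64(432), np.int64(0), np.int64(0), np.uint8(92), np.uint8(95), np.uint8(98)), (199, np.int64(436), np.int64(3), np.int64(1), np.uint8(89), np.uint8(87), np.uint8(90)), (200, np.int64(609), np.int64(93), np.int64(228), np.uint8(59), np.uint8(61), np.uint8(61)), (201, np.int64(611), np.int64(94), np.int64(228), np.uint8(60), np.uint8(58), np.uint8(59)), (202, np.int64(620), np.int64(99), np.int64(235), np.uint8(49), np.uint8(49), np.uint8(50)), (203, np.int64(622), np.int64(100), np.int64(234), np.uint8(52), np.uint8(51), np.uint8(51)), (204, np.int64(621), np.int64(100), np.int64(228), np.uint8(47), np.uint8(49), np.uint8(52)), (205, np.int64(458), np.int64(15), np.int64(0), np.uint8(73), np.uint8
[... 7234 characters left out ...]
np.uint8(46), np.uint8(48), np.uint8(46)), (203, np.int64(604), np.int64(170), np.int64(258), np.uint8(51), np.uint8(53), np.uint8(53)), (204, np.int64(603), np.int64(170), np.int64(252), np.uint8(53), np.uint8(51), np.uint8(52)), (205, np.int64(605), np.int64(171), np.int64(251), np.uint8(48), np.uint8(46), np.uint8(50)), (206, np.int64(594), np.int64(167), np.int64(233), np.uint8(53), np.uint8(53), np.uint8(54)), (207, np.int64(596), np.int64(168), np.int64(232), np.uint8(51), np.uint8(51), np.uint8(52)), (208, np.int64(596), np.int64(168), np.int64(227), np.uint8(48), np.uint8(45), np.uint8(48)), (209, np.int64(596), np.int64(169), np.int64(224), np.uint8(48), np.uint8(49), np.uint8(51))]
```

Run:
```python
from h import *
a,d=load('scene',4);C=cloud('scene',d)
for u in (337,338,339,361,362,363):
    print(u,[(v,(C[v,u]*1000).round(0).astype(int).tolist()) for v in range(219,233)])
```

```text
337 [(219, [624, 106, 169]), (220, [619, 103, 158]), (221, [619, 103, 153]), (222, [617, 103, 146]), (223, [615, 102, 139]), (224, [616, 103, 136]), (225, [616, 103, 131]), (226, [600, 95, 101]), (227, [601, 95, 99]), (228, [604, 97, 98]), (229, [609, 100, 100]), (230, [613, 102, 102]), (231, [613, 102, 97]), (232, [617, 104, 99])]
338 [(219, [620, 107, 166]), (220, [619, 107, 160]), (221, [620, 108, 158]), (222, [618, 107, 150]), (223, [622, 109, 151]), (224, [618, 107, 140]), (225, [621, 108, 140]), (226, [619, 107, 132]), (227, [619, 108, 128]), (228, [600, 98, 93]), (229, [606, 102, 99]), (230, [610, 103, 99]), (231, [615, 106, 103]), (232, [616, 107, 99])]
339 [(219, [620, 110, 168]), (220, [617, 109, 160]), (221, [614, 108, 151]), (222, [619, 110, 153]), (223, [620, 111, 149]), (224, [618, 110, 142]), (225, [618, 110, 137]), (226, [617, 110, 131]), (227, [617, 110, 127]), (228, [602, 103, 100]), (229, [603, 103, 95]), (230, [608, 106, 99]), (231, [614, 109, 103]), (232, [617, 111, 104])]
361 [(219, [599, 167, 181]), (220, [597, 167, 175]), (221, [599, 168, 173]), (222, [599, 16
[... 225 characters left out ...]
(232, [582, 165, 99])]
362 [(219, [598, 170, 182]), (220, [597, 169, 176]), (221, [595, 169, 170]), (222, [599, 171, 170]), (223, [601, 172, 170]), (224, [595, 170, 156]), (225, [593, 170, 149]), (226, [591, 169, 142]), (227, [592, 170, 139]), (228, [592, 170, 134]), (229, [591, 170, 129]), (230, [572, 163, 95]), (231, [579, 166, 101]), (232, [579, 167, 97])]
363 [(219, [599, 173, 185]), (220, [597, 173, 179]), (221, [596, 173, 173]), (222, [597, 173, 169]), (223, [596, 173, 164]), (224, [592, 172, 154]), (225, [591, 172, 148]), (226, [588, 171, 139]), (227, [592, 173, 141]), (228, [592, 173, 136]), (229, [589, 172, 127]), (230, [572, 166, 98]), (231, [576, 168, 98]), (232, [581, 170, 101])]
```

Run:
```python
from h import *
a,d=load('scene',4);C=cloud('scene',d)
for u in (347,350,353):
    print(u,[(v,(C[v,u]*1000).round(0).astype(int).tolist()) for v in range(204,232)])
```

```text
347 [(204, [636, 139, 268]), (205, [639, 141, 268]), (206, [637, 140, 262]), (207, [639, 141, 260]), (208, [634, 139, 250]), (209, [618, 132, 224]), (210, [620, 133, 222]), (211, [619, 133, 217]), (212, [613, 130, 204]), (213, [611, 129, 198]), (214, [609, 128, 190]), (215, [474, 65, -4]), (216, [480, 68, -1]), (217, [557, 105, 103]), (218, [556, 104, 97]), (219, [560, 107, 99]), (220, [564, 108, 98]), (221, [568, 111, 101]), (222, [580, 117, 113]), (223, [582, 118, 111]), (224, [586, 120, 112]), (225, [590, 122, 113]), (226, [593, 124, 113]), (227, [596, 125, 113]), (228, [592, 124, 103]), (229, [592, 124, 98]), (230, [595, 126, 97]), (231, [606, 131, 109])]
350 [(204, [634, 147, 271]), (205, [635, 147, 268]), (206, [630, 145, 258]), (207, [632, 147, 257]), (208, [632, 147, 252]), (209, [635, 148, 253]), (210, [610, 137, 215]), (211, [610, 137, 210]), (212, [608, 137, 203]), (213, [607, 136, 198]), (214, [608, 137, 195]), (215, [470, 74, -3]), (216, [474, 76, -2]), (217, [549, 111, 98]), (218, [552, 112, 97]), (219, [553, 113, 94]), (220, [561, 117, 101]), (221, [594, 132, 144]), (2
[... 205 characters left out ...]
, 110]), (231, [601, 138, 107])]
353 [(204, [627, 152, 267]), (205, [631, 154, 268]), (206, [629, 154, 262]), (207, [632, 155, 261]), (208, [628, 153, 252]), (209, [628, 154, 248]), (210, [609, 145, 218]), (211, [613, 148, 220]), (212, [605, 144, 204]), (213, [606, 145, 202]), (214, [607, 145, 199]), (215, [604, 144, 190]), (216, [472, 86, 2]), (217, [475, 88, 1]), (218, [548, 120, 98]), (219, [552, 122, 99]), (220, [556, 125, 101]), (221, [558, 125, 98]), (222, [563, 128, 100]), (223, [574, 133, 113]), (224, [577, 135, 112]), (225, [581, 137, 113]), (226, [583, 138, 111]), (227, [588, 141, 114]), (228, [590, 142, 112]), (229, [594, 144, 114]), (230, [597, 146, 114]), (231, [601, 147, 115])]
```

The tips are now at z≈0.127, about 29 mm behind the TCP at this opening, and the palm's underside is at about 0.188. So I can go about 2.3 cm lower and still leave 20 mm between the palm and the stud top.

Request:
step_arm --pt "0 0 0 0 0 0.4 0.34" --pt "0 0 0 0 0 0.9 0.34" --pt "0 0 0 0 0 1.4 0.34" --pt "0 0 0 0 0 1.8 0.34" --pt "0 0 0 0 0 1.8 0.34"

```text
time: 13.95
eef_pos: [0.5976, 0.1346, 0.0776]
ee_rot: [0.0, 0.986, 0.17, -0.001]
contact_force: [-0.1, 0.3, 0.2]
finger_gap: 0.659
```

Request:
step_arm --pt "0 0 0 0 0 0.2 0.36" --pt "0 0 0 0 0 0.4 0.38" --pt "0 0 0 0 0 0.4 0.38"

```text
time: 14.25
eef_pos: [0.5983, 0.1347, 0.0745]
ee_rot: [0.0, 0.986, 0.17, -0.0]
contact_force: [0.5, -0.1, -0.4]
finger_gap: 0.621
```

Run:
```python
from h import *
a,d=manip.get_image('scene'); to(.598,.1345,.08)
np.savez('scene5.npz',im=a,d=d)
c=lambda im,u,v,w=25:cv2.resize(im[v-w:v+w,u-w:u+w],(600,600),interpolation=cv2.INTER_CUBIC)
cv2.imwrite('pics/low2.png',c(a,345,222))
C=cloud('scene',d)
for u in (336,338,339,340,360,361,362):
    print(u,[(v,(C[v,u]*1000).round(0).astype(int).tolist()) for v in range(228,242)])
```

```text
t 14.3 at [0.5983 0.1347 0.0746] tool cm [-0.04  0.01 -0.54] F [-0.2  0.  -0.3] gap 0.619
  rot err (tool) [-0.      0.0001  0.0001]
336 [(228, [618, 101, 117]), (229, [618, 101, 113]), (230, [612, 98, 98]), (231, [615, 100, 99]), (232, [617, 101, 97]), (233, [623, 104, 101]), (234, [625, 105, 99]), (235, [627, 107, 98]), (236, [632, 109, 101]), (237, [636, 111, 101]), (238, [639, 113, 101]), (239, [640, 114, 99]), (240, [645, 116, 101]), (241, [649, 118, 103])]
338 [(228, [620, 108, 125]), (229, [619, 108, 118]), (230, [622, 109, 117]), (231, [617, 107, 106]), (232, [617, 108, 101]), (233, [618, 108, 97]), (234, [624, 111, 102]), (235, [621, 110, 93]), (236, [629, 114, 100]), (237, [633, 116, 102]), (238, [634, 117, 99]), (239, [638, 119, 99]), (240, [642, 121, 101]), (241, [645, 123, 101])]
339 [(228, [618, 111, 124]), (229, [621, 112, 123]), (230, [620, 112, 117]), (231, [620, 112, 112]), (232, [617, 111, 104]), (233, [618, 111, 99]), (234, [621, 113, 100]), (235, [620, 113, 93]), (236, [629, 117, 102]), (237, [628, 117, 95]), (238, [634, 120, 100]), (239, [636, 121, 99]), (240, [
[... 687 characters left out ...]
]), (241, [610, 176, 97])]
361 [(228, [596, 169, 138]), (229, [593, 168, 129]), (230, [593, 168, 124]), (231, [593, 169, 120]), (232, [592, 169, 114]), (233, [594, 170, 112]), (234, [589, 168, 100]), (235, [592, 170, 99]), (236, [1322, 464, 1191]), (237, [596, 172, 96]), (238, [600, 174, 97]), (239, [606, 177, 102]), (240, [608, 178, 100]), (241, [608, 178, 95])]
362 [(228, [599, 173, 144]), (229, [594, 172, 133]), (230, [592, 171, 125]), (231, [593, 172, 122]), (232, [595, 173, 120]), (233, [591, 172, 110]), (234, [589, 171, 101]), (235, [590, 172, 99]), (236, [594, 174, 99]), (237, [597, 175, 99]), (238, [601, 177, 101]), (239, [603, 178, 99]), (240, [606, 180, 99]), (241, [609, 182, 99])]
```

View pics/low2.png

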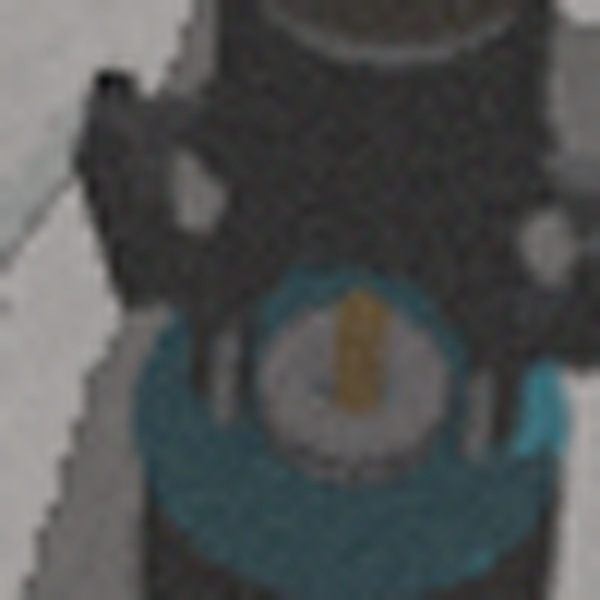

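The tips are at z≈0.104 on both sides of the collar (crop (225,415) and (480,455)), below its top at 0.112 and clear of the plate at 0.098. Closing.

Request:
step_arm --pt "0 0 0 0 0 0 0.42" --pt "0 0 0 0 0 0 0.46" --pt "0 0 0 0 0 0 0.5" --pt "0 0 0 0 0 0 0.54" --pt "0 0 0 0 0 0 0.54" --grip_force 50

```text
time: 14.8
eef_pos: [0.5987, 0.1347, 0.0755]
ee_rot: [0.0, 0.986, 0.169, 0.001]
contact_force: [0.1, -1.4, 5.2]
finger_gap: 0.518
```

Request:
step_arm --pt "0 0 0 0 0 0 0.65" --pt "0 0 0 0 0 0 0.65" --pt "0 0 0 0 0 0 0.65"

```text
time: 15.1
eef_pos: [0.5987, 0.1346, 0.0754]
ee_rot: [0.0, 0.986, 0.169, 0.001]
contact_force: [-0.4, -0.2, 5.4]
finger_gap: 0.519
```

Run:
```python
from h import *
a,d=manip.get_image('scene'); to(.598,.1345,.08)
c=lambda im,u,v,w=35:cv2.resize(im[v-w:v+w,u-w:u+w],(560,560),interpolation=cv2.INTER_CUBIC)
cv2.imwrite('pics/held.png',c(a,345,225))
```

```text
t 15.15 at [0.5987 0.1347 0.0754] tool cm [-0.07 -0.01 -0.46] F [-1.1 -0.6  5.2] gap 0.517
  rot err (tool) [ 0.0004 -0.001  -0.0001]
```

View pics/held.png

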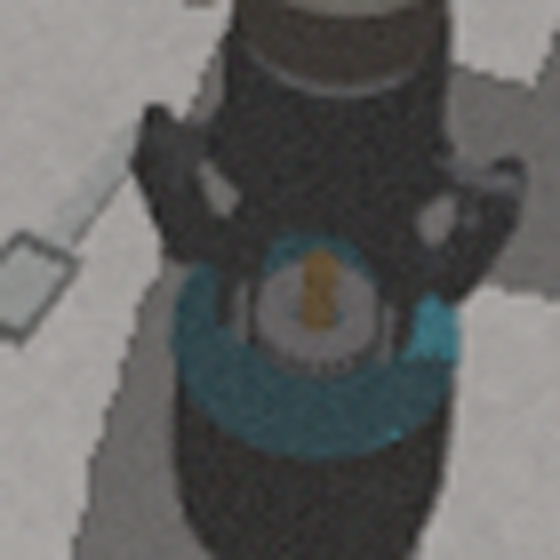

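The collar is held (gap steady at 0.518), with the stud inside its hole. Lifting straight up, slowly at first.

Request:
step_arm --pt "0 0 0 0 0 -0.3 0.65" --pt "0 0 0 0 0 -0.6 0.65" --pt "0 0 0 0 0 -1 0.65" --pt "0 0 0 0 0 -1.5 0.65" --pt "0 0 0 0 0 -1.5 0.65"

```text
time: 15.65
eef_pos: [0.599, 0.1349, 0.0905]
ee_rot: [-0.0, 0.986, 0.17, 0.001]
contact_force: [-0.3, 0.6, -1.3]
finger_gap: 0.517
```

Run:
```python
from h import *
a,d=manip.get_image('scene'); to(.598,.1345,.08)
c=lambda im,u,v,w=35:cv2.resize(im[v-w:v+w,u-w:u+w],(560,560),interpolation=cv2.INTER_CUBIC)
cv2.imwrite('pics/lift2.png',c(a,345,225))
```

```text
t 15.7 at [0.5988 0.1349 0.0902] tool cm [-0.09  0.01  1.02] F [ 0.6 -0.7 -2.4] gap 0.513
  rot err (tool) [ 0.     -0.001   0.0001]
```

View pics/lift2.png

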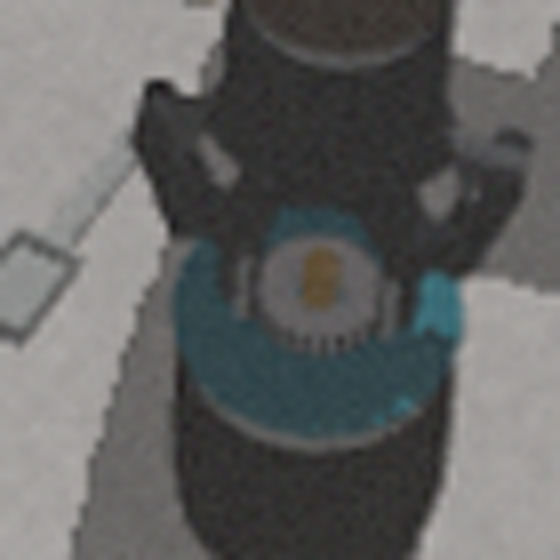

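The cover rises alone: the stud stands lower in its collar and the steel flange shows below the lip on the barrel. Lifting 9 cm more.

Request:
step_arm --pt "0 0 0 0 0 -0.8 0.65" --pt "0 0 0 0 0 -1.8 0.65" --pt "0 0 0 0 0 -2.8 0.65" --pt "0 0 0 0 0 -3.8 0.65" --pt "0 0 0 0 0 -4.8 0.65"

```text
time: 16.2
eef_pos: [0.5987, 0.1348, 0.1391]
ee_rot: [-0.0, 0.986, 0.17, 0.001]
contact_force: [-0.9, -0.0, -1.2]
finger_gap: 0.51
```

Request:
step_arm --pt "0 0 0 0 0 -1 0.65" --pt "0 0 0 0 0 -2 0.65" --pt "0 0 0 0 0 -3.2 0.65" --pt "0 0 0 0 0 -4 0.65" --pt "0 0 0 0 0 -4.4 0.65"

```text
time: 16.7
eef_pos: [0.5989, 0.1349, 0.1831]
ee_rot: [-0.0, 0.986, 0.17, 0.001]
contact_force: [0.4, -0.0, -2.2]
finger_gap: 0.518
```

Request:
step_arm --pt "0 0 0 0 0 0 0.65" --pt "0 0 0 0 0 0 0.65" --pt "0 0 0 0 0 0 0.65" --pt "0 0 0 0 0 0 0.65" --pt "0 0 0 0 0 0 0.65"

```text
time: 17.2
eef_pos: [0.5982, 0.1347, 0.1813]
ee_rot: [0.0, 0.986, 0.17, -0.0]
contact_force: [-0.1, -0.2, -1.5]
finger_gap: 0.515
```

Run:
```python
from h import *
a,d=manip.get_image('scene'); b,e=manip.get_image('top'); to(.598,.1345,.08); print(manip.get_obs()['qd'].round(4))
np.savez('scene6.npz',im=a,d=d)
c=lambda im,u,v,w=50:cv2.resize(im[v-w:v+w,u-w:u+w],(600,600),interpolation=cv2.INTER_CUBIC)
cv2.imwrite('pics/end.png',c(a,345,210)); cv2.imwrite('pics/endfull.png',a); cv2.imwrite('pics/endtop.png',b)
n='scene';hsv=cv2.cvtColor(a,cv2.COLOR_BGR2HSV);C=cloud(n,d);M=np.zeros((400,640),bool);M[160:260,310:385]=1
m=(hsv[...,0]>80)&(hsv[...,0]<105)&(hsv[...,1]>70)&M&(C[...,2]>.15)
P=C[m];A=np.c_[P[:,:2]-[.598,.135],np.ones(len(P))];print('cover plane',len(P),least_squares(lambda q:A@q-P[:,2],[0,0,.2],loss='soft_l1',f_scale=.002).x.round(4))
Q=C[M&(C[...,2]>.085)&(C[...,2]<.16)];print('below cover z pctl',np.percentile(Q[:,2],[5,50,95,100]).round(4))
W=Q[(Q[:,2]<.105)];A=np.c_[W[:,:2]-[.598,.135],np.ones(len(W))];print('flange plane',len(W),least_squares(lambda q:A@q-W[:,2],[0,0,.095],loss='soft_l1',f_scale=.002).x.round(4),W.mean(0).round(4))
```

```text
t 17.3 at [0.5983 0.1347 0.1815] tool cm [-3.000e-02  1.000e-02  1.015e+01] F [-0.4  0.3 -1.5] gap 0.517
  rot err (tool) [-0.      0.0004  0.0001]
[ 0.0005 -0.0019  0.0016  0.0018  0.0021  0.0002]
cover plane 473 [0.0077 0.0105 0.2048]
below cover z pctl [0.0897 0.0957 0.1011 0.1396]
flange plane 681 [-0.0197 -0.0129  0.0956] [0.6076 0.1394 0.0952]
```

View pics/end.png

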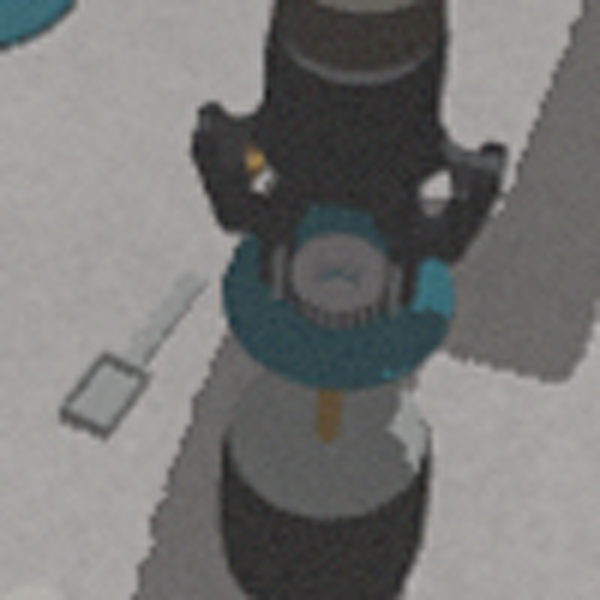

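View pics/endfull.png

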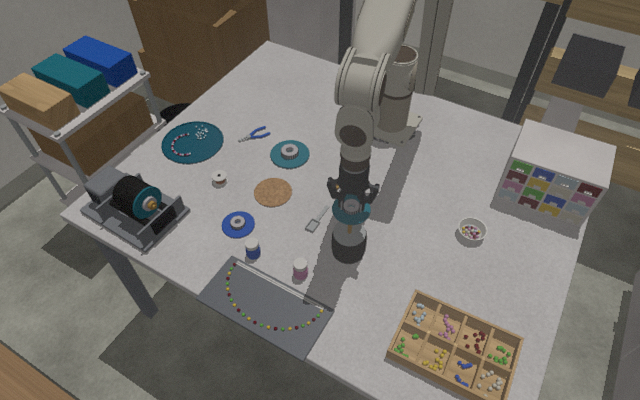

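The inner lid sits flat on the barrel: flange top at z≈0.0955, expected 0.095. The cover is held level at z≈0.205, and everything else is where it was. Handing in.

```bash
python3 -c "
from rig import manip
print(manip.finish_job())"
```

```text
the job is handed in; nothing more can be done
None
```

The job is done and handed in at about 17 s of the 48 s. I picked up the smaller teal lid set by its brass stud and lowered it into the barrel until it touched at the expected height, with about 6 N upward. I then took the cover by its collar and lifted it off alone.

**Last checks:**
- **Inner lid:** its flange top measures z≈0.0955 m, expected 0.095, and it looks flat on the barrel. Depth plane fits showed about 1° of apparent slope. The cover's slope had the same size before and after seating, so I read it as camera error.
- **Cover:** it is level and still, with its plate at z≈0.205 m, so its lowest edge is about 57 mm above the stud top. The load on the gripper is about 1.5 N, the weight of the cover alone.
- **Bench:** the barrel and the bystanders visible in the last scene picture stand where they were.

**What disagreed:**
- **Missed collar grasp:** my first close on the collar passed over it without touching anything, because the fingertips stood about 29 mm behind the TCP at that opening. I measured the tips, went 2.2 cm lower and gripped it.
- **Stud grip reading:** the gap read 0.06–0.08 where 12 mm should give about 0.14, but the hold was firm throughout the carry.

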